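Ratchet a charge controller tight in its test clamp

ROBOT

A 6-joint arm with a two-finger parallel gripper is mounted at the origin on the work surface. World frame = base frame: x ahead of the robot, y to its left, z up, the work surface at z = 0. Lengths are in m, angles in degrees, forces in N, time in s.
With the tool pointing down it reaches from about 0.3 to 0.75 m from the base axis. Payload 8.5 kg.
Tool frame: the origin (TCP) lies on the centre line of the jaws, within the pads' length; the fingertips stand env.tips_ahead ahead of it and the grasp point (between the pads) lies 8 mm behind it (env.tips_ahead is the distance from the TCP to the fingertips, in m); z points along the fingers, y is the direction in which the jaws open and shut (so a half turn about z gives the same grasp; the last joint's range is limited). The gripper opens to 85 mm and grips with 20 to 120 N. Pads are 22 mm wide; open, the fingers measure 114 mm over their backs; the gripper's body (76 mm by 85 mm) begins 54 mm behind the grasp point. The pads swing forward as they close: fully open they stand 13 mm farther back than shut.
Start: joints at [-12.336, 21.807, 74.336, -0, 83.858, -12.336], TCP at [0.55, 0, 0.242] pointing down, gripper open.
Joint ranges: [-178.18, 178.18], [-50.72, 133.34], [12.68, 142.11], [-81.47, 261.47], [9.98, 163.14], [-165.26, 165.26]. Speed limits (degrees/s): [136.94, 136.94, 180, 180, 180, 180].

INTERFACE

Orientations are given as a 3x3 rotation matrix whose columns are the frame's x, y, z axes.
In Python, from rig import env gives the robot as it stands.
- The arm moves only by the tool servo_tool, never from a script. Its argument "commands" is a list of rows, each an object with "linear": the shift along the tool's x, y, z in mm, a list of three; "angular": the turn, a rotation vector about the tool's x, y, z in degrees, a list of three; "gripper": the opening, from -1 (shut) to 1 (fully open). In form: [{"linear": [x, y, z], "angular": [rx, ry, rz], "gripper": gripper}, ...]. A call has 1 to 20 rows; each row is the pose to reach, as a shift and turn from the pose commanded when the call began, along the tool's axes at that moment; what a row does not reach only later rows make up. A row lasts 1/10 s, in which the tool goes at most 50 mm and 8.59 degrees, less where a joint would pass 70% of its speed; a pose out of reach is approached as far as the arm can. A call with a gripper value outside its range is refused whole. The fingers move at their own pace and stop on an object; "force" is the grip in N (left out, the last holds). Time passes only in rows, so rows that repeat a pose let the fingers close. It gives the time, the measured TCP pose, the force and the opening at its end, in the units of the state.
- env.observe(): the state, without advancing time (a new reading comes with each control period).
- env.get_image(name): name is "scene" or "side" or "wrist"; returns a dict with "frame" (420x560x3 uint8, blue, green, red), "fx", "fy", "cx", "cy" (pixels), "cam_to_world" (4x4, takes a point from camera to world coordinates); the wrist camera has in their place "T_tool_cam" (4x4, takes a point from camera to tool coordinates, whose origin is the TCP and whose axes are the flange's). Camera axes: x right, y up, looking along -z (the intrinsics and any distortion apply to the point x, -y, -z); pixel columns grow to the right and rows downward; lengths in m; the calibration is good to about 2 mm. A picture is of the moment at which its call begins: read the wrist's pose just before it. There is no depth.
- env.close_job(): hands the job in, once; it reports no verdict.
Trained networks look in a picture, given as the dict that the camera call returned (one of the last four; its "shot" number tells which), for a name from the list of things; names that differ only in an ending like _2 or _b are one class to them, and where a whole thing is asked for, a point or a joint stands for the part that bears it (a point fixed in the world has none). Each returns a list of dicts, best first, with "confidence" (0 to 1); they miss things now and then, are a little off and sometimes report something else, mostly with a low value. They report only what shows in the picture. A call takes as long as a camera call. They do not tell look-alikes from the thing itself.
- env.trace(picture, query): "pixels" (420x560 bool, what is visible of it) and "extent" ([left, top, right, bottom] in pixels, round what is visible of it).
The state is a dict: "time_s": time; "q": joint angles; "qvel": joint speeds; "joint_efforts": joint torques, N m; "position": TCP position; "tool_rot": TCP orientation; "ft_force": force on the tool from outside, world axes, zero at the start; "wrist_torque": the same for the moment, N m; "grip_width": finger opening in m.
Only numpy, scipy, OpenCV 4.12 (cv2) and the standard library are available. Lean on these libraries where they do the work, as an engineer would, in place of code of your own. Each camera call takes 0.05 s, during which the arm holds its last target.

TASK

Clamp the blue charge controller in its test fixture: turn the red ratchet lever clockwise (seen from above) until the rubber foot presses the controller down firmly, that is until it takes about 11 N of sideways push at the orange grip to keep the lever turning, and do not overtighten it. The two steel pins leave room for only part of a turn, so each time the lever nears the pin, lift it off its serrations, swing it back, let it drop fully into the serrations again and turn on. Leave the lever seated and let go of it, and do not disturb the controller or the things lying around.

Things in the scene. Friction and masses are not known exactly. Their poses are not given: they have to be found in the camera images.
- lever_grip (a point): Centre of the orange upright round grip at the free end of the red lever, 80 mm out from the vertical screw axis. It spins freely on its pin; 24 mm diameter, 51 mm tall (27 mm rim at the top), the point 21 mm below its top. The frame turns with the lever: z up, x towards the screw axis. The lever is a red bar 16 mm thick, centred 24 mm below the point. Seated, the point is 58 mm above axis_top.
- lever_head (a point): Centre of the top of the round red lever head (52 mm), on the screw axis. Under it two keys sit in the hub's serrations, held down by a spring. Lifting the lever takes about 6 N at first, 10 N at the top; it is clear from 6 mm up and stops dead at 12 mm. Clear, it swings freely about the screw axis (under 1 N) and the hub stays put; let go, it springs down. Ease off the push before lifting.
- hub_mark (a point): White mark on the side of the steel hub (60 mm wide, 18 mm high) under the lever head; turns with the hub; x outward, z up. At the start mark and grip are on opposite sides of the axis. The hub has 20 serrations, 18 degrees apart, steep-sided, flat-topped, with about 1 degree of play each way: on top of a tooth the lever stays 5 mm high until it is moved a little sideways and drops in.
- axis_top (a point): Fixed point on the vertical screw axis at the crossbar's top face, 118 mm above the bench; z up, the lever works on its -x side. Clockwise (from above) drives the foot down 3.5 mm per radian. Turning takes 7 N sideways at the grip with the foot free, then 9 N at 50 N clamping force, 11 N at 95 N, 13 N at 140 N; held still, the push settles some 2 N lower. The screw holds where it is left.
- stop_pin (a point): Top of the steel pin (10 mm diameter, 54 mm high) on the crossbar that ends the clockwise stroke, at x -22, y +45 mm from the screw axis in the fixture's frame. The arm meets it when it points 49 degrees to that side of the fixture's -x, lifted or not. One full stroke from the start leaves the foot 0 to 6 mm above the controller; it is tight some 30 degrees of turning after touching.
- start_pin (a point): Top of the other, equal pin, at x -22, y -45 mm, which limits the swing back (arm 49 degrees to the other side of -x). The whole swing between the pins is about 98 degrees, room to swing back 4 serrations (72 degrees) from near the stop pin. One or two swings back are needed, depending on the foot.
- fixture: The clamp fixture, bolted to the bench: aluminium base plate 200 x 240 x 12 mm, two dark columns, and a grey crossbar 60 x 216 x 18 mm along its y axis with its top 118 mm up. Origin under the middle of the plate, z up.
- spindle: The clamp's screw spindle, with a stem and a round black rubber foot (36 mm) below it, under the crossbar. Origin on the screw axis, level with the crossbar's top at mid-travel; it moves straight down as the hub turns. How far the foot stands out from the spindle is set differently each time (over 6 mm) and cannot be read from this pose: the foot's contact must be felt in the lever.
- charger: The blue charge controller, 150 x 110 x 60 mm, 0.9 kg, loose between low white rails under the crossbar; origin at the centre of its underside, on the base plate.
- switch: Bystander: grey battery switch 62 x 62 x 45 mm with red knob, loose on the bench beside the fixture; origin at the centre of its underside.
- gland: Bystander: white plastic cable gland, 34 mm diameter, 34 mm tall, standing loose beside the fixture; origin at the centre of its underside.
- driver: Bystander: yellow-handled screwdriver lying loose beyond the fixture; origin under its middle.
Things that resemble listed ones, but are neither listed nor needed, are in the scene too. Of the things like the charger, leave any that is pink or turquoise; of the rest the larger one is meant.

How it is judged:
By the outcome, as a careful person would: the job done as asked, in the order asked, and still so for the second after the job is handed in, with the robot touching nothing.
It also fails if it takes over 64 s, if anything falls off the work surface, if the arm or the gripper's body presses on something with over 40 N, if the wrist force passes 120 N, or if a joint passes its speed limit or range.

## Working session

There is one attempt and no reset: what is moved stays moved. The work goes in short steps, Python scripts to look and compute and a tool call to move; the robot and the scene stay as the last step left them, time stands still between calls to the robot, and variables do not carry over. Pictures are saved under pics/ and viewed, and the job is handed in when it is done.

Besides the shell and the picture viewer there is one more tool, called as name(argument=value, ...), one argument or row to a line, values as JSON. servo_tool: Moves the arm, as the interface text tells. Its arguments: {"type":"object","properties":{"commands":{"type":"array","items":{"type":"object","properties":{"linear":{"type":"array","items":{"type":"number"}},"angular":{"type":"array","items":{"type":"number"}},"gripper":{"type":"number"}}}},"force":{"type":"number"}},"required":["commands"]}

```bash
mkdir -p pics; ls; cat > h.py <<'E'
import numpy as np, cv2
from rig import env
np.set_printoptions(precision=4,suppress=True)
E
python3 - <<'E'
from h import *
s=env.observe()
for k,v in s.items(): print(k,v)
print(env.tips_ahead)
for n in ["scene","side","wrist"]:
    p=env.get_image(n); cv2.imwrite(f"pics/{n}0.png",p["frame"]); print(n,{k:v for k,v in p.items() if k!="frame"})
E
```

```text
pics
time_s 0.0
q [-12.3354  21.8417  74.3851  -0.0005  83.8563 -12.3356]
qvel [ 0.0559 -0.0378 -0.0071 -0.042   0.0032  0.0371]
joint_efforts [ -0.001  -44.8467 -23.1286  -0.0003   0.0047   0.    ]
position [0.5497 0.0001 0.2417]
tool_rot [[-0.      1.     -0.0014]
 [ 1.      0.      0.0003]
 [ 0.0003 -0.0014 -1.    ]]
ft_force [ 0.0843 -0.3356 -0.0385]
wrist_torque [-0.0023  0.0087  0.0441]
grip_width 0.0854349923040475
0.011
scene {'fx': 445.790378078456, 'fy': 445.790378078456, 'cx': 279.1304098288284, 'cy': 202.86313528240987, 'cam_to_world': array([[ 0.8936, -0.2672,  0.3606,  0.834 ],
       [ 0.4488,  0.5256, -0.7227, -0.5684],
       [ 0.0036,  0.8077,  0.5896,  0.6189],
       [ 0.    ,  0.    ,  0.    ,  1.    ]]), 'shot': 1}
side {'fx': 437.5930375819456, 'fy': 437.5930375819456, 'cx': 282.2661042522772, 'cy': 205.342411079758, 'cam_to_world': array([[-0.6853,  0.3793, -0.6217, -0.1231],
       [-0.7281, -0.3749,  0.5739,  0.6203],
       [-0.0154,  0.8459,  0.533 ,  0.6584],
       [ 0.    ,  0.    ,  0.    ,  1.    ]]), 'shot': 2}
wrist {'fx': 359.1895082617063, 'fy': 359.1895082617063, 'cx': 282.9926745904252, 'cy': 204.75943736030607, 'T_tool_cam': array([[-0.    ,  0.953 ,  0.303 ,  0.0779],
       [ 1.    ,  0.0002, -0.0004, -0.0005],
       [-0.0004,  0.303 , -0.953 , -0.1307],
       [ 0.    ,  0.    ,  0.    ,  1.    ]]), 'shot': 3}
```

View pics/scene0.png

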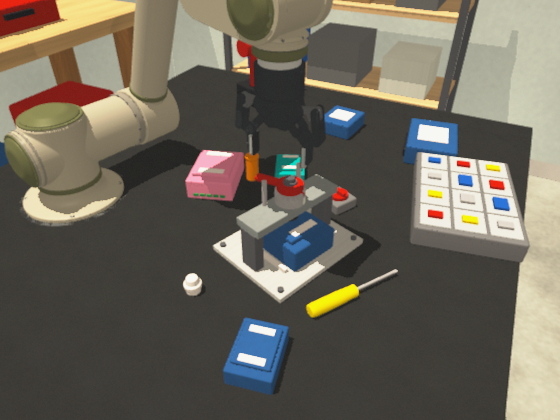

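View pics/side0.png

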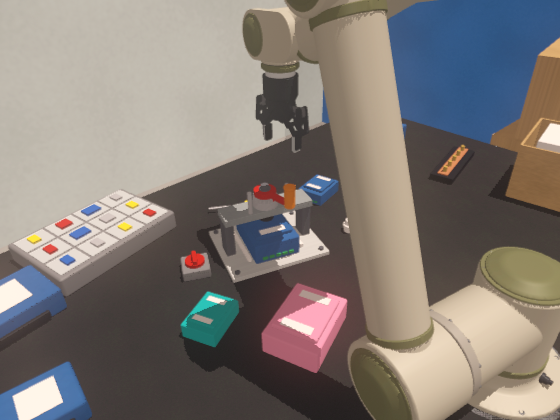

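View pics/wrist0.png

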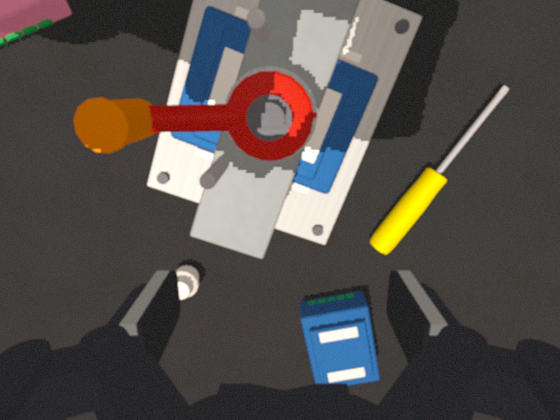

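```bash
cat >> h.py <<'E'
def camT(p,s=None):
    if "cam_to_world" in p: return p["cam_to_world"]
    T=np.eye(4);T[:3,:3]=s["tool_rot"];T[:3,3]=s["position"]; return T@p["T_tool_cam"]
def toplane(p,uv,z,s=None):
    T=camT(p,s); uv=np.atleast_2d(np.array(uv,float))
    d=np.c_[(uv[:,0]-p["cx"])/p["fx"],-(uv[:,1]-p["cy"])/p["fy"],-np.ones(len(uv))]@T[:3,:3].T
    o=T[:3,3]; return o+d*((z-o[2])/d[:,2])[:,None]
def proj(p,X,s=None):
    T=np.linalg.inv(camT(p,s)); X=np.atleast_2d(X)@T[:3,:3].T+T[:3,3]
    return np.c_[p["cx"]-p["fx"]*X[:,0]/X[:,2], p["cy"]+p["fy"]*X[:,1]/X[:,2]]
E
python3 - <<'E'
from h import *
for cam in ["wrist","scene","side"]:
    s=env.observe(); p=env.get_image(cam)
    vis=p["frame"].copy()
    for n in ["lever_grip","lever_head","stop_pin","hub_mark","charger","fixture","spindle","switch","gland","driver"]:
        try: r=env.trace(p,n)
        except Exception as e: print(n,e); continue
        for d in r[:3]:
            m=d["pixels"]; ys,xs=np.nonzero(m)
            print(cam,n,round(d["confidence"],2),d["extent"],xs.mean().round(1),ys.mean().round(1),len(xs))
            if cam=="wrist" :
                cs,_=cv2.findContours(m.astype(np.uint8),0,2); cv2.drawContours(vis,cs,-1,(0,255,0) if "lever" in n else (255,0,255),1)
    cv2.imwrite(f"pics/{cam}1.png",vis)
E
```

```text
wrist lever_grip 0.95 [73.8, 72.3, 315.9, 155.5] 198.5 117.8 9886
wrist lever_grip 0.74 [72.9, 0.8, 419.3, 254.9] 260.9 116.7 42002
wrist lever_head 0.88 [71.1, 69.8, 314.3, 165.5] 198.5 117.8 9960
wrist stop_pin 0.73 [74.7, 1.5, 420.2, 257.3] 260.8 116.9 42526
wrist hub_mark 0.68 [72.1, 64.7, 320.6, 158.4] 212.4 116.2 12363
wrist charger 0.82 [296.7, 293.3, 380.7, 385.4] 339.0 338.3 5972
wrist charger 0.6 [170.0, 3.9, 378.4, 195.7] 274.9 97.3 10439
wrist charger 0.59 [0.0, 0.0, 68.3, 47.4] 28.4 16.3 2142
wrist fixture 0.88 [73.6, 1.4, 419.8, 257.6] 261.2 116.9 42474
wrist gland 0.76 [177.3, 264.5, 196.8, 300.7] 186.5 281.1 613
wrist driver 0.97 [370.1, 82.3, 509.7, 253.2] 422.0 190.8 3148
scene lever_grip 0.7 [245.0, 154.4, 302.3, 194.6] 270.3 176.8 839
scene lever_grip 0.38 [216.6, 153.5, 364.7, 302.2] 283.9 230.3 8253
scene lever_head 0.56 [246.1, 152.8, 301.6, 195.4] 271.8 177.8 790
scene lever_head 0.45 [263.2, 210.5, 334.1, 269.0] 299.8 240.4 2637
scene stop_pin 0.57 [213.0, 151.5, 362.3, 302.8] 283.8 230.2 8236
scene stop_pin 0.21 [245.2, 150.7, 308.6, 209.9] 278.4 184.3 1396

[... 701 characters left out ...]

side lever_grip 0.56 [252.7, 182.7, 292.1, 212.3] 278.2 195.3 554
side lever_head 0.97 [253.2, 184.3, 295.2, 210.1] 278.3 195.1 587
side stop_pin 0.96 [208.7, 180.7, 329.7, 281.3] 265.9 229.9 5571
side hub_mark 0.71 [255.8, 184.1, 293.8, 207.2] 272.7 196.9 854
side charger 0.89 [300.9, 176.3, 341.7, 205.7] 320.4 188.8 751
side charger 0.8 [180.1, 293.6, 240.3, 344.2] 210.7 318.6 2055
side charger 0.74 [235.0, 214.5, 298.1, 264.5] 269.5 238.5 2143
side fixture 0.94 [206.7, 181.6, 328.6, 281.0] 265.8 230.3 5695
side spindle 0.62 [183.0, 249.4, 210.9, 276.6] 195.6 266.4 758
side spindle 0.55 [262.3, 218.6, 272.0, 218.8] 266.2 219.1 24
side gland 0.52 [343.7, 224.8, 347.3, 231.8] 345.7 225.6 58
```

```bash
python3 - <<'E'
import cv2
a=cv2.imread("pics/wrist0.png"); cv2.imwrite("pics/w0crop.png",cv2.resize(a[0:270,60:440],None,fx=2.1,fy=2.1,interpolation=cv2.INTER_CUBIC))
a=cv2.imread("pics/side0.png"); cv2.imwrite("pics/s0crop.png",cv2.resize(a[160:300,180:360],None,fx=4,fy=4,interpolation=cv2.INTER_CUBIC))
E
```

```text
(no output)
```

View pics/w0crop.png

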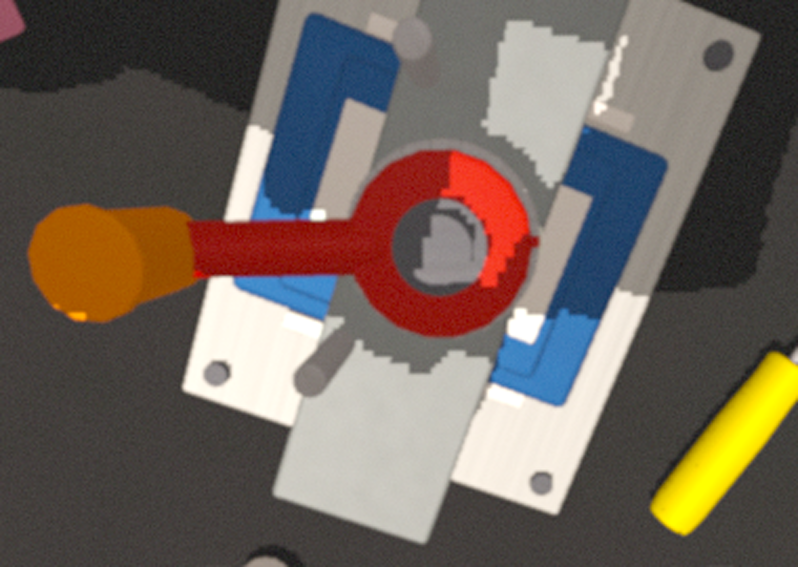

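View pics/s0crop.png

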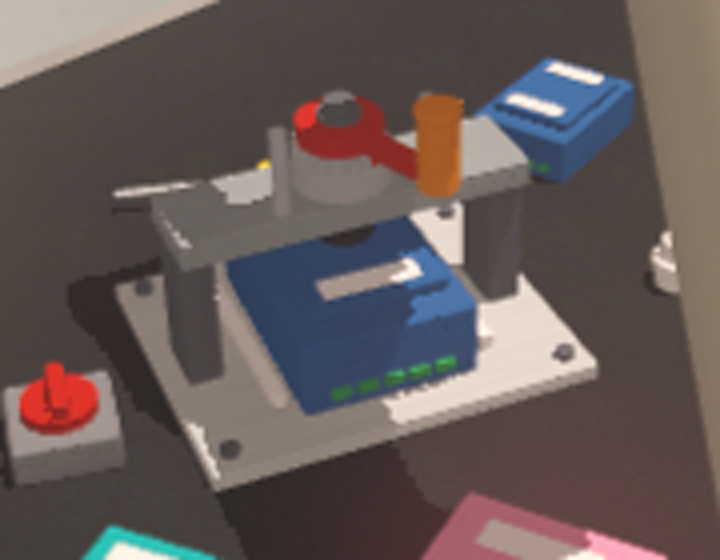

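```bash
python3 - <<'E'
from h import *
s=env.observe(); p=env.get_image("wrist")
P=toplane(p,[(256.2,18.1),(207.6,181)],.172,s); print(P)
stop,start=P; y=(stop-start); print("sep",np.linalg.norm(y)); y/=np.linalg.norm(y)
x=np.cross(y,[0,0,1.]); ax=(stop+start)/2+.022*x; print("axis",ax,"yaw",np.degrees(np.arctan2(x[1],x[0])))
# plate corners bottom z .012
g=toplane(p,[(100.5,124.8)],.197,s)[0]; print("grip",g)
print("ring head center @z.162", toplane(p,[(60+443/2.1,243/2.1)],.162,s))
v=(g-ax)[:2]; print("r",np.hypot(*v)); f=np.array([-x[:2]@v, y[:2]@v]); print("angle from -x toward stop",np.degrees(np.arctan2(f[1],f[0])))
# side/scene check
for c in ["scene","side"]:
    q=env.get_image(c); 
    X=np.array([np.r_[g[:2],.197],np.r_[stop[:2],.172],np.r_[start[:2],.172],np.r_[ax[:2],.162]])
    uv=proj(q,X); print(c,uv)
    v=q["frame"].copy(); v=cv2.resize(v[130:310,170:370],None,fx=4,fy=4,interpolation=cv2.INTER_CUBIC)
    for a in uv: cv2.circle(v,tuple(np.int32((a-[170,130])*4+2)),4,(0,255,0),1)
    cv2.imwrite(f"pics/{c}2.png",v[:600])
E
```

```text
[[0.5361 0.1127 0.172 ]
 [0.5062 0.0283 0.172 ]]
sep 0.08951569933915654
axis [0.5419 0.0632 0.172 ] yaw -19.48917731719019
grip [0.4619 0.0622 0.197 ]
ring head center @z.162 [[0.5427 0.0642 0.162 ]]
r 0.07996154335312647
angle from -x toward stop -20.16652274225988
scene [[252.0438 154.972 ]
 [298.6853 163.2883]
 [264.4924 180.7878]
 [290.2797 180.8907]]
side [[288.1352 186.1513]
 [248.2251 192.2048]
 [285.4453 183.6269]
 [263.6381 187.2972]]
```

View pics/scene2.png

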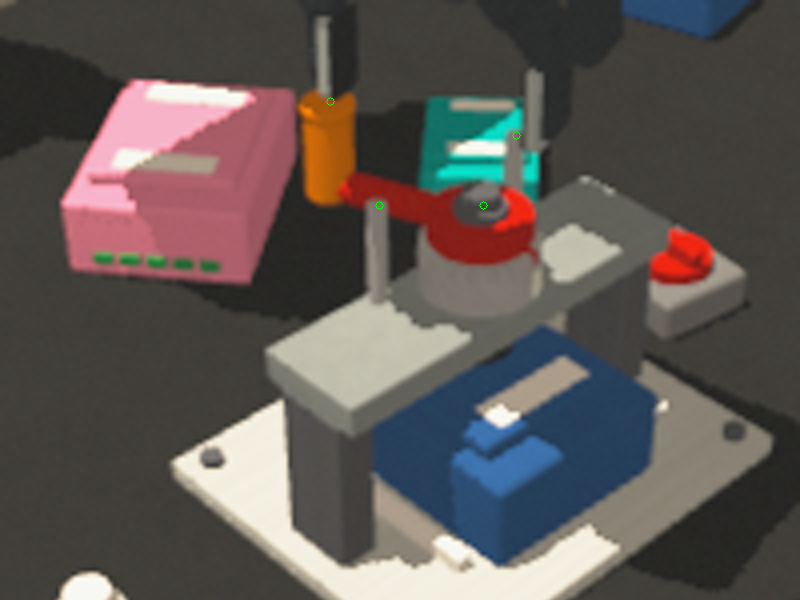

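View pics/side2.png

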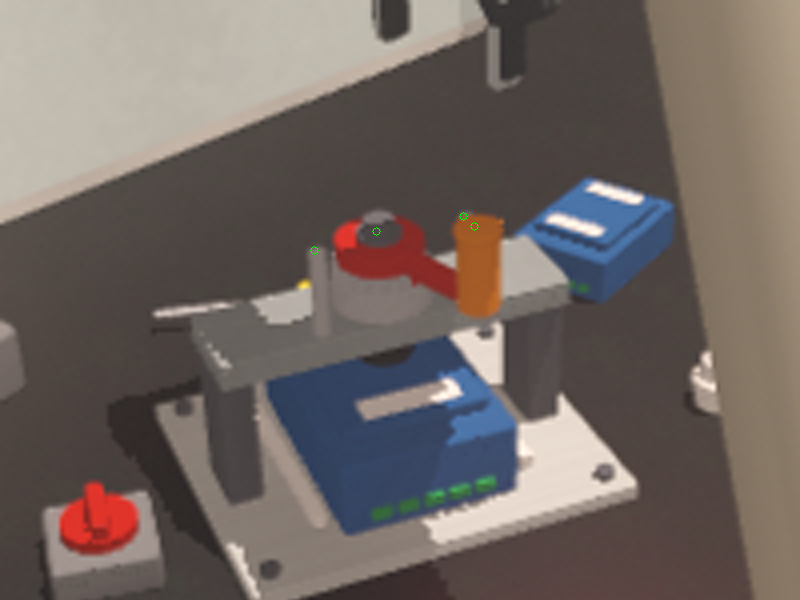

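Candidates:
- Grip: only one orange grip, wrist px (100,125). The red knob of the switch is not it.
- Blue controller: the one under the crossbar, wrist px (275,97). The smaller blue one at (339,338), the pink and the turquoise are left alone, as are the distant blue ones.

The crops confirm the fixture's lever: axis ≈ (0.542, 0.063), lever 20° to the start side, clockwise towards the upper pin.

servo_tool(
  commands=[
    {"linear": [12,-18,0],"angular": [0,0,-8],"gripper": 0.5},
    {"linear": [24,-36,0],"angular": [0,0,-16],"gripper": 0.5},
    {"linear": [36,-54,0],"angular": [0,0,-24],"gripper": 0.5},
    {"linear": [48,-72,0],"angular": [0,0,-32],"gripper": 0.5},
    {"linear": [62,-88,0],"angular": [0,0,-40],"gripper": 0.5},
    {"linear": [62,-88,0],"angular": [0,0,-48],"gripper": 0.5},
    {"linear": [62,-88,0],"angular": [0,0,-56],"gripper": 0.5},
    {"linear": [62,-88,0],"angular": [0,0,-64],"gripper": 0.5},
    {"linear": [62,-88,0],"angular": [0,0,-72],"gripper": 0.5},
    {"linear": [62,-88,0],"angular": [0,0,-80],"gripper": 0.5},
    {"linear": [62,-88,0],"angular": [0,0,-88],"gripper": 0.5},
    {"linear": [62,-88,0],"angular": [0,0,-90],"gripper": 0.5},
    {"linear": [62,-88,0],"angular": [0,0,-90],"gripper": 0.5},
    {"linear": [62,-88,0],"angular": [0,0,-90],"gripper": 0.5},
  ],
  force=40,
)

```text
time_s: 3.35
position: [0.462, 0.062, 0.2424]
tool_rot: [[-1.0, 0.001, 0.0], [0.001, 1.0, 0.0], [-0.0, 0.0, -1.0]]
ft_force: [0.7, -0.1, 1.0]
grip_width: 0.0637
```

```bash
python3 - <<'E'
from h import *
s=env.observe(); p=env.get_image("wrist"); cv2.imwrite("pics/w3.png",p["frame"])
print(s["time_s"],s["q"],s["position"],s["tool_rot"],s["ft_force"],s["grip_width"])
X=np.array([[.462,.0622,.197],[.5361,.1127,.172],[.5062,.0283,.172],[.542,.0635,.162]])
print(proj(p,X,s))
E
```

```text
3.35 [ -6.9566  13.3682  86.8841   0.0011  79.7451 -96.8823] [0.462  0.062  0.2424] [[-1.      0.0013  0.    ]
 [ 0.0013  1.      0.    ]
 [-0.      0.     -1.    ]] [ 0.6844 -0.1143  0.9847] 0.06365127296104152
[[282.8467 244.2004]
 [359.2092 331.4422]
 [229.7078 292.0114]
 [284.8552 329.5289]]
```

View pics/w3.png

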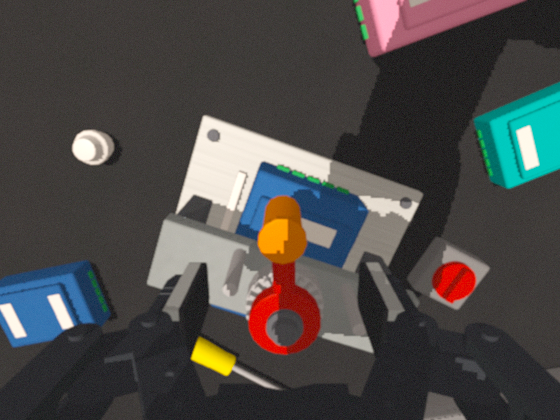

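The wrist picture shows the grip top at about (282,240), centred between the open fingers at (195,330) and (375,320). Next: descend and close.

servo_tool(
  commands=[
    {"linear": [0,0,20],"angular": [0,0,0],"gripper": 0.5},
    {"linear": [0,0,40],"angular": [0,0,0],"gripper": 0.5},
    {"linear": [0,0,60],"angular": [0,0,0],"gripper": 0.5},
    {"linear": [0,0,73],"angular": [0,0,0],"gripper": 0.5},
    {"linear": [0,0,73],"angular": [0,0,0],"gripper": 0.2},
    {"linear": [0,0,73],"angular": [0,0,0],"gripper": -0.1},
    {"linear": [0,0,73],"angular": [0,0,0],"gripper": -0.3},
    {"linear": [0,0,73],"angular": [0,0,0],"gripper": -0.4},
    {"linear": [0,0,73],"angular": [0,0,0],"gripper": -0.6},
    {"linear": [0,0,73],"angular": [0,0,0],"gripper": -0.8},
    {"linear": [0,0,73],"angular": [0,0,0],"gripper": -0.8},
  ],
  force=40,
)

```text
time_s: 4.5
position: [0.462, 0.0619, 0.1698]
tool_rot: [[-1.0, 0.0, 0.001], [0.0, 1.0, -0.0], [-0.001, -0.0, -1.0]]
ft_force: [-2.3, -2.0, 5.3]
grip_width: 0.0246
```

```bash
python3 - <<'E'
from h import *
s=env.observe(); p=env.get_image("wrist"); cv2.imwrite("pics/w4.png",p["frame"]);q=env.get_image("side")
cv2.imwrite("pics/s4.png",cv2.resize(q["frame"][120:270,190:390],None,fx=4,fy=4,interpolation=cv2.INTER_CUBIC))
print(s["time_s"],s["q"],s["position"],s["ft_force"],s["wrist_torque"],s["grip_width"])
E
```

```text
4.5 [ -6.9603  17.6918  94.0351  -0.0127  68.2343 -96.955 ] [0.462  0.0619 0.1698] [-2.2993 -1.9778  5.2917] [-0.174   0.2758 -0.0424] 0.024617682753351296
```

View pics/s4.png

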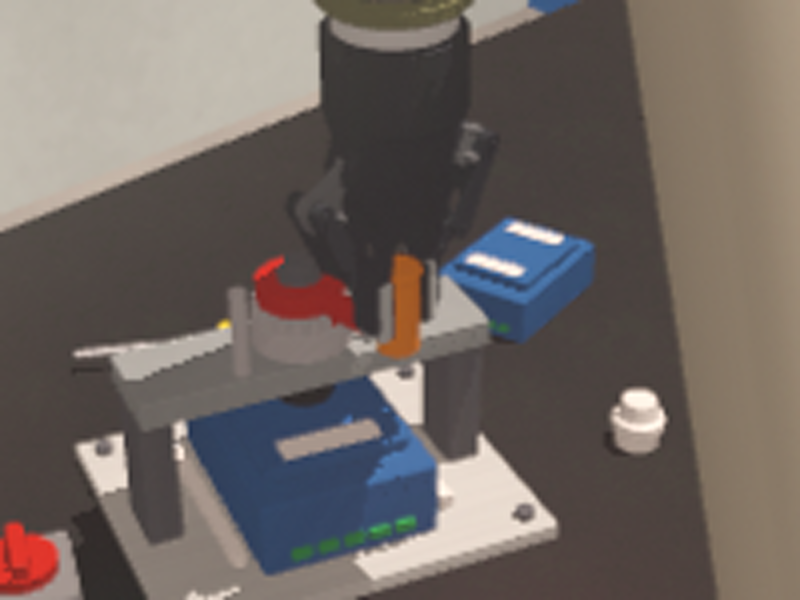

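View pics/w4.png

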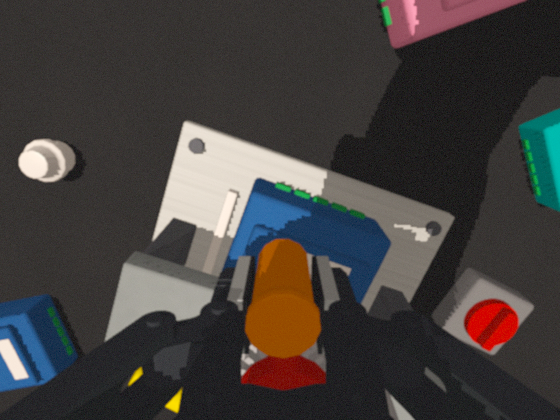

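```bash
cat > arc.py <<'E'
import numpy as np,sys,json
def arc(a,phis,R=80,g=-0.8,z=0):
    out=[]
    for f in phis:
        r=np.radians(f); c,s=np.cos(r),np.sin(r)
        out.append({"linear":[round(R*c+a*s-R,1),round(R*s-a*c+a,1),z],"angular":[0,0,round(f,2)],"gripper":g})
    print(json.dumps(out))
E
python3 -c "
from arc import *
arc(1.2,range(2,41,2))"
```

```text
[{"linear": [-0.0, 2.8, 0], "angular": [0, 0, 2], "gripper": -0.8}, {"linear": [-0.1, 5.6, 0], "angular": [0, 0, 4], "gripper": -0.8}, {"linear": [-0.3, 8.4, 0], "angular": [0, 0, 6], "gripper": -0.8}, {"linear": [-0.6, 11.1, 0], "angular": [0, 0, 8], "gripper": -0.8}, {"linear": [-1.0, 13.9, 0], "angular": [0, 0, 10], "gripper": -0.8}, {"linear": [-1.5, 16.7, 0], "angular": [0, 0, 12], "gripper": -0.8}, {"linear": [-2.1, 19.4, 0], "angular": [0, 0, 14], "gripper": -0.8}, {"linear": [-2.8, 22.1, 0], "angular": [0, 0, 16], "gripper": -0.8}, {"linear": [-3.5, 24.8, 0], "angular": [0, 0, 18], "gripper": -0.8}, {"linear": [-4.4, 27.4, 0], "angular": [0, 0, 20], "gripper": -0.8}, {"linear": [-5.4, 30.1, 0], "angular": [0, 0, 22], "gripper": -0.8}, {"linear": [-6.4, 32.6, 0], "angular": [0, 0, 24], "gripper": -0.8}, {"linear": [-7.6, 35.2, 0], "angular": [0, 0, 26], "gripper": -0.8}, {"linear": [-8.8, 37.7, 0], "angular": [0, 0, 28], "gripper": -0.8}, {"linear": [-10.1, 40.2, 0], "angular": [0, 0, 30], "gripper": -0.8}, {"linear": [-11.5, 42.6, 0], "angular": [0, 0, 32], "gripper": -0.8}, {"linear": [-13.0, 44.9, 0], "angular": [0, 0, 34], "gripper": -0.8}, {"linear": [-14.6, 47.3, 0], "angular": [0, 0, 36], "gripper": -0.8}, {"linear": [-16.2, 49.5, 0], "angular": [0, 0, 38], "gripper": -0.8}, {"linear": [-17.9, 51.7, 0], "angular": [0, 0, 40], "gripper": -0.8}]
```

First a 10° probe.

servo_tool(
  commands=[
    {"linear": [0,2.8,0],"angular": [0,0,2],"gripper": -0.8},
    {"linear": [-0.1,5.6,0],"angular": [0,0,4],"gripper": -0.8},
    {"linear": [-0.3,8.4,0],"angular": [0,0,6],"gripper": -0.8},
    {"linear": [-0.6,11.1,0],"angular": [0,0,8],"gripper": -0.8},
    {"linear": [-1.0,13.9,0],"angular": [0,0,10],"gripper": -0.8},
  ],
)

```text
time_s: 5.1
position: [0.463, 0.0751, 0.1697]
tool_rot: [[-0.985, 0.175, 0.0], [0.175, 0.985, -0.002], [-0.0, -0.002, -1.0]]
ft_force: [-3.2, -6.8, 5.9]
grip_width: 0.0242
```

```bash
cat > st.py <<'E'
from h import *
C=np.array([.542,.0632])
def rep(C=C):
    s=env.observe(); P=s["position"]; v=P[:2]-C; u=v/np.hypot(*v); t=np.array([u[1],-u[0]]) # cw
    f=s["ft_force"]
    ang=np.degrees(np.arctan2(v[1],v[0]))%360
    yaw=np.degrees(np.arctan2(s["tool_rot"][1,0],s["tool_rot"][0,0]))%360
    print("t",s["time_s"],"pos",P,"r %.4f ang %.1f yaw %.1f"%(np.hypot(*v),ang,yaw),"push %.2f radial %.2f fz %.2f"%(-f[:2]@t,f[:2]@u,f[2]),"torque",s["wrist_torque"],"w %.4f"%s["grip_width"])
    return s
if __name__=="__main__": rep()
E
python3 st.py
```

```text
t 5.1 pos [0.463  0.0751 0.1697] r 0.0799 ang 171.4 yaw 169.9 push 7.25 radial 2.16 fz 5.90 torque [-1.0169  0.4392 -0.0165] w 0.0242
```

servo_tool(
  commands=[
    {"linear": [0,2.8,0],"angular": [0,0,2],"gripper": -0.8},
    {"linear": [-0.1,5.6,0],"angular": [0,0,4],"gripper": -0.8},
    {"linear": [-0.3,8.4,0],"angular": [0,0,6],"gripper": -0.8},
    {"linear": [-0.6,11.1,0],"angular": [0,0,8],"gripper": -0.8},
    {"linear": [-1.0,13.9,0],"angular": [0,0,10],"gripper": -0.8},
    {"linear": [-1.5,16.7,0],"angular": [0,0,12],"gripper": -0.8},
    {"linear": [-2.1,19.4,0],"angular": [0,0,14],"gripper": -0.8},
    {"linear": [-2.8,22.1,0],"angular": [0,0,16],"gripper": -0.8},
    {"linear": [-3.5,24.8,0],"angular": [0,0,18],"gripper": -0.8},
    {"linear": [-4.4,27.4,0],"angular": [0,0,20],"gripper": -0.8},
    {"linear": [-5.4,30.1,0],"angular": [0,0,22],"gripper": -0.8},
    {"linear": [-6.4,32.6,0],"angular": [0,0,24],"gripper": -0.8},
    {"linear": [-7.6,35.2,0],"angular": [0,0,26],"gripper": -0.8},
    {"linear": [-8.8,37.7,0],"angular": [0,0,28],"gripper": -0.8},
    {"linear": [-10.1,40.2,0],"angular": [0,0,30],"gripper": -0.8},
    {"linear": [-11.5,42.6,0],"angular": [0,0,32],"gripper": -0.8},
    {"linear": [-13.0,44.9,0],"angular": [0,0,34],"gripper": -0.8},
    {"linear": [-14.6,47.3,0],"angular": [0,0,36],"gripper": -0.8},
    {"linear": [-16.2,49.5,0],"angular": [0,0,38],"gripper": -0.8},
    {"linear": [-17.9,51.7,0],"angular": [0,0,40],"gripper": -0.8},
  ],
)

```text
time_s: 7.1
position: [0.4891, 0.1232, 0.1694]
tool_rot: [[-0.642, 0.767, -0.002], [0.767, 0.642, -0.002], [-0.0, -0.002, -1.0]]
ft_force: [-4.4, -6.1, 6.1]
grip_width: 0.0243
```

```bash
python3 st.py
```

```text
t 7.1 pos [0.4891 0.1232 0.1694] r 0.0800 ang 131.4 yaw 129.9 push 7.30 radial -1.63 fz 6.13 torque [-0.8452  0.6949  0.0064] w 0.0243
```

servo_tool(
  commands=[
    {"linear": [0,2.8,0],"angular": [0,0,2],"gripper": -0.8},
    {"linear": [-0.1,5.6,0],"angular": [0,0,4],"gripper": -0.8},
    {"linear": [-0.3,8.4,0],"angular": [0,0,6],"gripper": -0.8},
    {"linear": [-0.6,11.1,0],"angular": [0,0,8],"gripper": -0.8},
    {"linear": [-1.0,13.9,0],"angular": [0,0,10],"gripper": -0.8},
    {"linear": [-1.5,16.7,0],"angular": [0,0,12],"gripper": -0.8},
    {"linear": [-2.1,19.4,0],"angular": [0,0,14],"gripper": -0.8},
    {"linear": [-2.4,20.8,0],"angular": [0,0,15],"gripper": -0.8},
  ],
)

```text
time_s: 7.9
position: [0.5064, 0.1348, 0.1693]
tool_rot: [[-0.422, 0.907, -0.002], [0.907, 0.422, -0.001], [-0.0, -0.002, -1.0]]
ft_force: [-5.3, -5.4, 5.4]
grip_width: 0.0244
```

```bash
python3 - <<'E'
from st import *
s=rep(); p=env.get_image("wrist"); cv2.imwrite("pics/w5.png",p["frame"])
q=env.get_image("scene"); cv2.imwrite("pics/sc5.png",cv2.resize(q["frame"][100:250,200:400],None,fx=4,fy=4,interpolation=cv2.INTER_CUBIC))
rep()
E
```

```text
t 7.9 pos [0.5064 0.1348 0.1693] r 0.0799 ang 116.4 yaw 114.9 push 7.14 radial -2.43 fz 5.45 torque [-0.7715  0.8371 -0.004 ] w 0.0244
t 8.0 pos [0.5065 0.1348 0.1693] r 0.0799 ang 116.4 yaw 115.0 push 6.53 radial -1.19 fz 5.61 torque [-0.6754  0.7052  0.0234] w 0.0242
```

View pics/sc5.png

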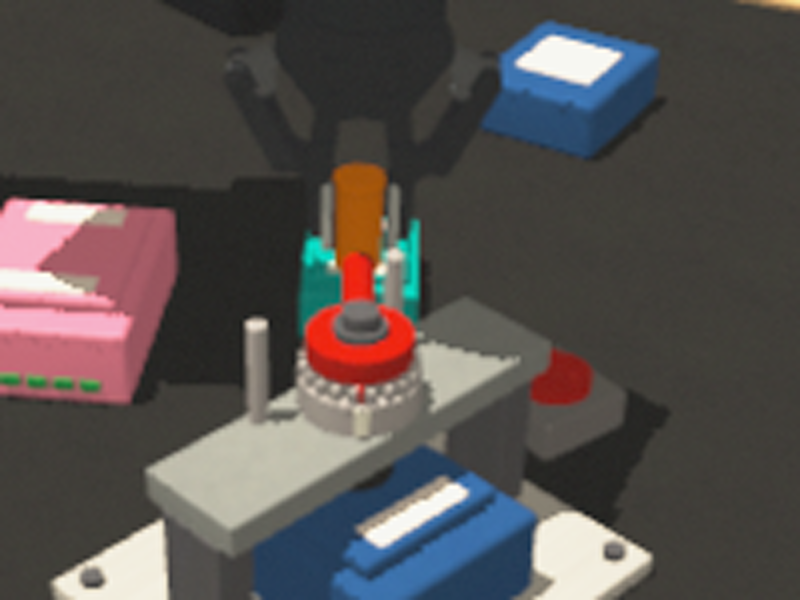

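View pics/w5.png

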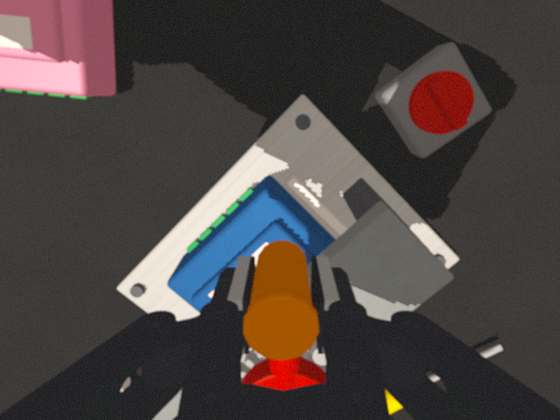

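servo_tool(
  commands=[
    {"linear": [0,-0.7,0],"angular": [0,0,-0.5],"gripper": -0.8},
    {"linear": [0,-1.4,0],"angular": [0,0,-1],"gripper": -0.8},
    {"linear": [0,-1.4,0],"angular": [0,0,-1],"gripper": -0.8},
  ],
)

```text
time_s: 8.3
position: [0.5057, 0.1344, 0.1694]
tool_rot: [[-0.438, 0.899, -0.0], [0.899, 0.438, -0.0], [-0.0, -0.0, -1.0]]
ft_force: [-2.9, -3.8, 3.8]
grip_width: 0.0246
```

```bash
python3 st.py
```

```text
t 8.3 pos [0.5057 0.1344 0.1694] r 0.0799 ang 117.0 yaw 116.0 push 4.34 radial -2.04 fz 3.78 torque [-0.5276  0.3497 -0.0116] w 0.0246
```

servo_tool(
  commands=[
    {"linear": [0,0,-2],"angular": [0,0,0],"gripper": -0.8},
    {"linear": [0,0,-4],"angular": [0,0,0],"gripper": -0.8},
    {"linear": [0,0,-6],"angular": [0,0,0],"gripper": -0.8},
    {"linear": [0,0,-8],"angular": [0,0,0],"gripper": -0.8},
    {"linear": [0,0,-10],"angular": [0,0,0],"gripper": -0.8},
    {"linear": [0,0,-10],"angular": [0,0,0],"gripper": -0.8},
  ],
)

```text
time_s: 8.9
position: [0.506, 0.1339, 0.1782]
tool_rot: [[-0.438, 0.899, -0.001], [0.899, 0.438, -0.001], [-0.001, -0.002, -1.0]]
ft_force: [3.2, -6.8, -8.7]
grip_width: 0.0244
```

```bash
python3 st.py; python3 -c "
from arc import *
arc(1.2,[-4,-10,-16,-22,-28,-34,-40,-46,-52,-58,-64,-70,-72.5,-72.5],z=0)"; python3 - <<'E'
from h import *
q=env.get_image("scene"); cv2.imwrite("pics/sc6.png",cv2.resize(q["frame"][100:250,200:400],None,fx=4,fy=4,interpolation=cv2.INTER_CUBIC))
E
```

```text
t 8.9 pos [0.506  0.1339 0.1782] r 0.0793 ang 117.0 yaw 116.0 push 0.22 radial -7.57 fz -8.68 torque [-0.9745 -0.4989  0.0138] w 0.0244
[{"linear": [-0.3, -5.6, 0], "angular": [0, 0, -4], "gripper": -0.8}, {"linear": [-1.4, -13.9, 0], "angular": [0, 0, -10], "gripper": -0.8}, {"linear": [-3.4, -22.0, 0], "angular": [0, 0, -16], "gripper": -0.8}, {"linear": [-6.3, -29.9, 0], "angular": [0, 0, -22], "gripper": -0.8}, {"linear": [-9.9, -37.4, 0], "angular": [0, 0, -28], "gripper": -0.8}, {"linear": [-14.3, -44.5, 0], "angular": [0, 0, -34], "gripper": -0.8}, {"linear": [-19.5, -51.1, 0], "angular": [0, 0, -40], "gripper": -0.8}, {"linear": [-25.3, -57.2, 0], "angular": [0, 0, -46], "gripper": -0.8}, {"linear": [-31.7, -62.6, 0], "angular": [0, 0, -52], "gripper": -0.8}, {"linear": [-38.6, -67.3, 0], "angular": [0, 0, -58], "gripper": -0.8}, {"linear": [-46.0, -71.2, 0], "angular": [0, 0, -64], "gripper": -0.8}, {"linear": [-53.8, -74.4, 0], "angular": [0, 0, -70], "gripper": -0.8}, {"linear": [-57.1, -75.5, 0], "angular": [0, 0, -72.5], "gripper": -0.8}, {"linear": [-57.1, -75.5, 0], "angular": [0, 0, -72.5], "gripper": -0.8}]
```

View pics/sc6.png

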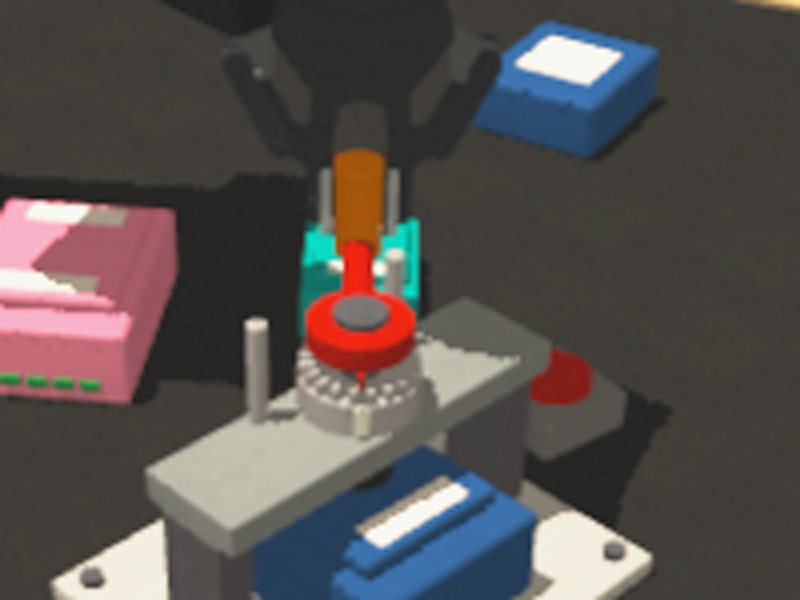

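servo_tool(
  commands=[
    {"linear": [-0.3,-5.6,0],"angular": [0,0,-4],"gripper": -0.8},
    {"linear": [-1.4,-13.9,0],"angular": [0,0,-10],"gripper": -0.8},
    {"linear": [-3.4,-22.0,0],"angular": [0,0,-16],"gripper": -0.8},
    {"linear": [-6.3,-29.9,0],"angular": [0,0,-22],"gripper": -0.8},
    {"linear": [-9.9,-37.4,0],"angular": [0,0,-28],"gripper": -0.8},
    {"linear": [-14.3,-44.5,0],"angular": [0,0,-34],"gripper": -0.8},
    {"linear": [-19.5,-51.1,0],"angular": [0,0,-40],"gripper": -0.8},
    {"linear": [-25.3,-57.2,0],"angular": [0,0,-46],"gripper": -0.8},
    {"linear": [-31.7,-62.6,0],"angular": [0,0,-52],"gripper": -0.8},
    {"linear": [-38.6,-67.3,0],"angular": [0,0,-58],"gripper": -0.8},
    {"linear": [-46.0,-71.2,0],"angular": [0,0,-64],"gripper": -0.8},
    {"linear": [-53.8,-74.4,0],"angular": [0,0,-70],"gripper": -0.8},
    {"linear": [-57.1,-75.5,0],"angular": [0,0,-72.5],"gripper": -0.8},
    {"linear": [-57.1,-75.5,0],"angular": [0,0,-72.5],"gripper": -0.8},
  ],
)

```text
time_s: 10.35
position: [0.4637, 0.0502, 0.1784]
tool_rot: [[-0.989, -0.148, 0.001], [-0.148, 0.989, 0.001], [-0.001, 0.001, -1.0]]
ft_force: [4.4, 1.2, -8.2]
grip_width: 0.0246
```

```bash
python3 st.py
```

```text
t 10.35 pos [0.4637 0.0502 0.1784] r 0.0794 ang 189.4 yaw 188.5 push -0.47 radial -4.52 fz -8.16 torque [ 0.0372 -0.6599 -0.0053] w 0.0246
```

Free swing (push −0.5 N), now at 189.4°. Next: lower it into the serrations.

servo_tool(
  commands=[
    {"linear": [0,0,2.5],"angular": [0,0,0],"gripper": -0.8},
    {"linear": [0,0,5],"angular": [0,0,0],"gripper": -0.8},
    {"linear": [0,0,7.5],"angular": [0,0,0],"gripper": -0.8},
    {"linear": [0,0,10],"angular": [0,0,0],"gripper": -0.8},
    {"linear": [0,0,10],"angular": [0,0,0],"gripper": -0.8},
  ],
)

```text
time_s: 10.85
position: [0.4628, 0.0502, 0.1697]
tool_rot: [[-0.989, -0.148, -0.0], [-0.148, 0.989, -0.0], [0.0, -0.0, -1.0]]
ft_force: [-0.6, -1.2, 3.6]
grip_width: 0.0244
```

```bash
python3 - <<'E'
from st import *
rep()
q=env.get_image("scene"); cv2.imwrite("pics/sc7.png",cv2.resize(q["frame"][100:250,200:400],None,fx=4,fy=4,interpolation=cv2.INTER_CUBIC))
E
```

```text
t 10.85 pos [0.4628 0.0502 0.1697] r 0.0803 ang 189.3 yaw 188.5 push 1.05 radial 0.79 fz 3.59 torque [-0.1578 -0.0223 -0.0271] w 0.0244
```

View pics/sc7.png

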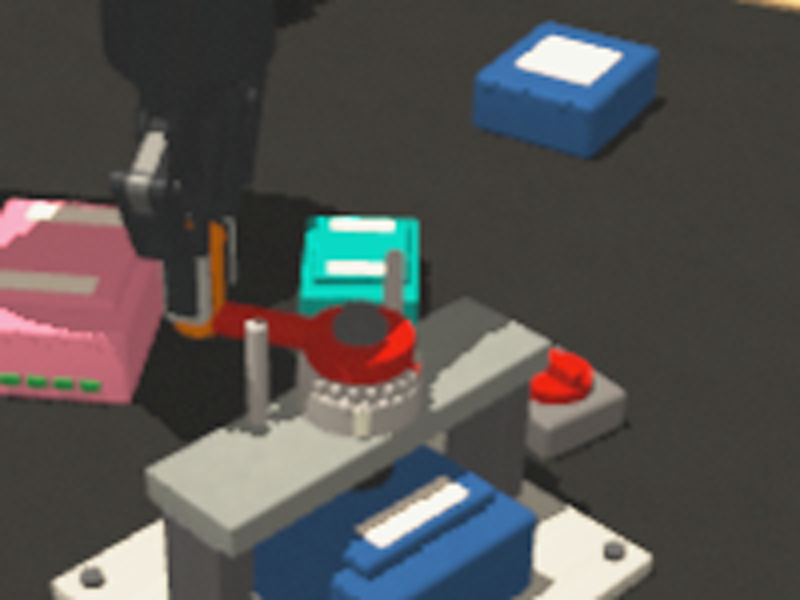

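```bash
python3 - <<'E'
import cv2,numpy as np
for n in (5,6,7):
    a=cv2.imread(f"pics/sc{n}.png"); h=cv2.cvtColor(a,cv2.COLOR_BGR2HSV)
    m=((h[...,0]<6)|(h[...,0]>174))&(h[...,1]>180)&(h[...,2]>70)
    for c in (330,360,400): 
        ys=np.nonzero(m[250:420,c])[0]+250; print(n,c,ys.min(),ys.max())
cv2.imwrite("pics/cmp7.png",np.hstack([cv2.imread(f"pics/sc{n}.png")[270:450,290:440] for n in (5,6,7)]))
E
```

```text
5 330 309 377
5 360 254 383
5 400 314 371
6 330 295 364
6 360 250 380
6 400 302 358
7 330 311 378
7 360 349 382
7 400 318 371
```

View pics/cmp7.png

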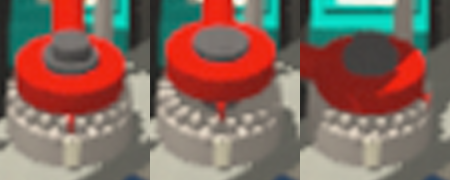

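servo_tool(
  commands=[
    {"linear": [0,2.8,0],"angular": [0,0,2],"gripper": -0.8},
    {"linear": [-0.1,5.6,0],"angular": [0,0,4],"gripper": -0.8},
    {"linear": [-0.3,8.4,0],"angular": [0,0,6],"gripper": -0.8},
    {"linear": [-0.6,11.1,0],"angular": [0,0,8],"gripper": -0.8},
    {"linear": [-1.0,13.9,0],"angular": [0,0,10],"gripper": -0.8},
    {"linear": [-1.5,16.7,0],"angular": [0,0,12],"gripper": -0.8},
    {"linear": [-2.1,19.4,0],"angular": [0,0,14],"gripper": -0.8},
  ],
)

```text
time_s: 11.6
position: [0.4621, 0.0689, 0.1698]
tool_rot: [[-0.995, 0.097, 0.0], [0.097, 0.995, -0.002], [-0.001, -0.002, -1.0]]
ft_force: [-1.3, -7.0, 3.4]
grip_width: 0.0247
```

```bash
python3 st.py
```

```text
t 11.6 pos [0.4621 0.0689 0.1698] r 0.0801 ang 175.9 yaw 174.4 push 7.11 radial 0.79 fz 3.39 torque [-1.1213  0.1184  0.0436] w 0.0247
```

servo_tool(
  commands=[
    {"linear": [0,2.8,0],"angular": [0,0,2],"gripper": -0.8},
    {"linear": [-0.1,5.6,0],"angular": [0,0,4],"gripper": -0.8},
    {"linear": [-0.3,8.4,0],"angular": [0,0,6],"gripper": -0.8},
    {"linear": [-0.6,11.1,0],"angular": [0,0,8],"gripper": -0.8},
    {"linear": [-1.0,13.9,0],"angular": [0,0,10],"gripper": -0.8},
  ],
)

```text
time_s: 12.1
position: [0.4643, 0.0827, 0.1697]
tool_rot: [[-0.963, 0.269, -0.0], [0.269, 0.963, -0.002], [-0.0, -0.002, -1.0]]
ft_force: [-1.3, -6.9, 3.9]
grip_width: 0.0247
```

```bash
python3 st.py
```

```text
t 12.1 pos [0.4643 0.0827 0.1697] r 0.0801 ang 165.9 yaw 164.4 push 6.98 radial -0.37 fz 3.88 torque [-1.0803  0.2339 -0.0181] w 0.0247
```

servo_tool(
  commands=[
    {"linear": [0,2.8,0],"angular": [0,0,2],"gripper": -0.8},
    {"linear": [-0.1,5.6,0],"angular": [0,0,4],"gripper": -0.8},
    {"linear": [-0.3,8.4,0],"angular": [0,0,6],"gripper": -0.8},
    {"linear": [-0.6,11.1,0],"angular": [0,0,8],"gripper": -0.8},
    {"linear": [-1.0,13.9,0],"angular": [0,0,10],"gripper": -0.8},
  ],
)

```text
time_s: 12.6
position: [0.4688, 0.0958, 0.1696]
tool_rot: [[-0.902, 0.432, -0.001], [0.432, 0.902, -0.002], [-0.0, -0.002, -1.0]]
ft_force: [-2.3, -7.2, 2.5]
grip_width: 0.0242
```

```bash
python3 st.py
```

```text
t 12.6 pos [0.4688 0.0958 0.1696] r 0.0801 ang 156.0 yaw 154.4 push 7.45 radial -0.85 fz 2.46 torque [-1.0729  0.3334 -0.0222] w 0.0242
```

servo_tool(
  commands=[
    {"linear": [0,2.8,0],"angular": [0,0,2],"gripper": -0.8},
    {"linear": [-0.1,5.6,0],"angular": [0,0,4],"gripper": -0.8},
    {"linear": [-0.3,8.4,0],"angular": [0,0,6],"gripper": -0.8},
    {"linear": [-0.6,11.1,0],"angular": [0,0,8],"gripper": -0.8},
    {"linear": [-1.0,13.9,0],"angular": [0,0,10],"gripper": -0.8},
  ],
)

```text
time_s: 13.1
position: [0.4755, 0.1079, 0.1696]
tool_rot: [[-0.813, 0.582, -0.001], [0.582, 0.813, -0.002], [-0.0, -0.002, -1.0]]
ft_force: [-2.2, -6.7, 2.9]
grip_width: 0.0246
```

```bash
python3 st.py
```

```text
t 13.1 pos [0.4755 0.1079 0.1696] r 0.0801 ang 146.0 yaw 144.4 push 6.83 radial -1.92 fz 2.89 torque [-0.9957  0.4398 -0.059 ] w 0.0246
```

Still ~7 N, so the foot is free. Continue.

servo_tool(
  commands=[
    {"linear": [0,2.8,0],"angular": [0,0,2],"gripper": -0.8},
    {"linear": [-0.1,5.6,0],"angular": [0,0,4],"gripper": -0.8},
    {"linear": [-0.3,8.4,0],"angular": [0,0,6],"gripper": -0.8},
    {"linear": [-0.6,11.1,0],"angular": [0,0,8],"gripper": -0.8},
    {"linear": [-1.0,13.9,0],"angular": [0,0,10],"gripper": -0.8},
  ],
)

```text
time_s: 13.6
position: [0.4842, 0.1187, 0.1695]
tool_rot: [[-0.7, 0.714, -0.002], [0.714, 0.7, -0.002], [-0.0, -0.003, -1.0]]
ft_force: [-3.2, -6.4, 3.1]
grip_width: 0.0246
```

```bash
python3 st.py
```

```text
t 13.6 pos [0.4842 0.1187 0.1695] r 0.0801 ang 136.2 yaw 134.4 push 6.84 radial -2.07 fz 3.13 torque [-1.0165  0.536   0.0132] w 0.0246
```

servo_tool(
  commands=[
    {"linear": [0,2.8,0],"angular": [0,0,2],"gripper": -0.8},
    {"linear": [-0.1,5.6,0],"angular": [0,0,4],"gripper": -0.8},
    {"linear": [-0.3,8.4,0],"angular": [0,0,6],"gripper": -0.8},
    {"linear": [-0.6,11.1,0],"angular": [0,0,8],"gripper": -0.8},
    {"linear": [-1.0,13.9,0],"angular": [0,0,10],"gripper": -0.8},
  ],
)

```text
time_s: 14.1
position: [0.4946, 0.1277, 0.1694]
tool_rot: [[-0.565, 0.825, -0.002], [0.825, 0.565, -0.002], [-0.0, -0.003, -1.0]]
ft_force: [-4.3, -5.4, 3.7]
grip_width: 0.0245
```

```bash
python3 st.py
```

```text
t 14.1 pos [0.4946 0.1277 0.1694] r 0.0801 ang 126.3 yaw 124.4 push 6.65 radial -1.86 fz 3.72 torque [-0.9037  0.6722  0.0018] w 0.0245
```

servo_tool(
  commands=[
    {"linear": [0,2.8,0],"angular": [0,0,2],"gripper": -0.8},
    {"linear": [-0.1,5.6,0],"angular": [0,0,4],"gripper": -0.8},
    {"linear": [-0.3,8.4,0],"angular": [0,0,6],"gripper": -0.8},
    {"linear": [-0.6,11.1,0],"angular": [0,0,8],"gripper": -0.8},
    {"linear": [-1.0,13.9,0],"angular": [0,0,10],"gripper": -0.8},
  ],
)

```text
time_s: 14.6
position: [0.5065, 0.1349, 0.1694]
tool_rot: [[-0.413, 0.911, -0.003], [0.911, 0.413, -0.002], [-0.0, -0.003, -1.0]]
ft_force: [-4.9, -4.8, 3.1]
grip_width: 0.0244
```

```bash
python3 - <<'E'
from st import *
rep()
q=env.get_image("scene"); cv2.imwrite("pics/sc8.png",cv2.resize(q["frame"][100:250,200:400],None,fx=4,fy=4,interpolation=cv2.INTER_CUBIC))
E
```

```text
t 14.6 pos [0.5065 0.1349 0.1694] r 0.0800 ang 116.4 yaw 114.4 push 6.51 radial -2.13 fz 3.13 torque [-0.8518  0.7965  0.0533] w 0.0244
```

View pics/sc8.png

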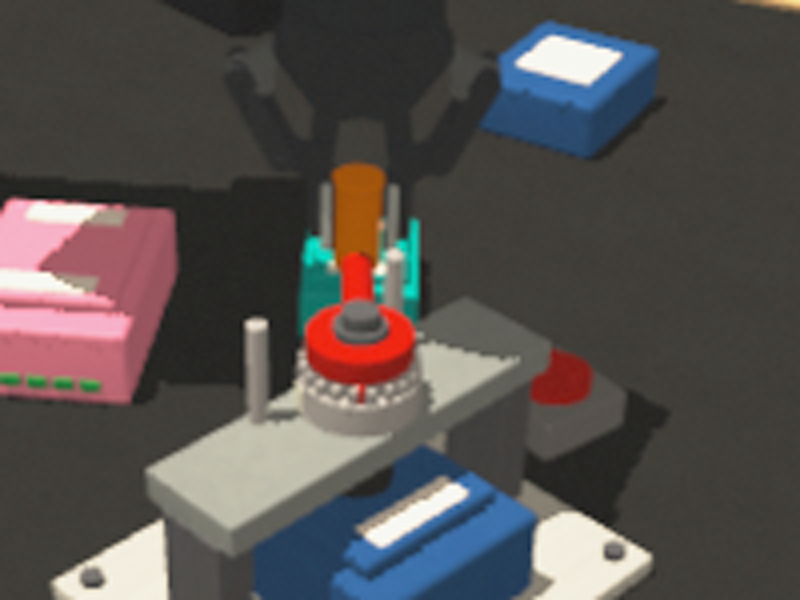

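servo_tool(
  commands=[
    {"linear": [0,-0.7,0],"angular": [0,0,-0.5],"gripper": -0.8},
    {"linear": [0,-1.4,0],"angular": [0,0,-1],"gripper": -0.8},
    {"linear": [0,-1.8,0],"angular": [0,0,-1],"gripper": -0.8},
    {"linear": [0,-1.8,0],"angular": [0,0,-1],"gripper": -0.8},
  ],
)

```text
time_s: 15.05
position: [0.5058, 0.1346, 0.1694]
tool_rot: [[-0.43, 0.903, -0.0], [0.903, 0.43, -0.0], [-0.0, -0.0, -1.0]]
ft_force: [-1.7, -3.8, 2.2]
grip_width: 0.0247
```

```bash
python3 st.py
```

```text
t 15.05 pos [0.5058 0.1346 0.1694] r 0.0800 ang 116.9 yaw 115.5 push 3.28 radial -2.62 fz 2.25 torque [-0.604   0.2228  0.0175] w 0.0247
```

servo_tool(
  commands=[
    {"linear": [0,0,-2],"angular": [0,0,0],"gripper": -0.8},
    {"linear": [0,0,-4],"angular": [0,0,0],"gripper": -0.8},
    {"linear": [0,0,-6],"angular": [0,0,0],"gripper": -0.8},
    {"linear": [0,0,-8],"angular": [0,0,0],"gripper": -0.8},
    {"linear": [0,0,-10],"angular": [0,0,0],"gripper": -0.8},
    {"linear": [0,0,-10],"angular": [0,0,0],"gripper": -0.8},
  ],
)

```text
time_s: 15.65
position: [0.5062, 0.1341, 0.1784]
tool_rot: [[-0.43, 0.903, -0.001], [0.903, 0.43, -0.001], [-0.001, -0.001, -1.0]]
ft_force: [3.9, -7.4, -8.8]
grip_width: 0.0241
```

```bash
python3 st.py; 
```

```text
t 15.65 pos [0.5062 0.1341 0.1784] r 0.0794 ang 116.8 yaw 115.5 push -0.11 radial -8.36 fz -8.78 torque [-1.0264 -0.505  -0.0147] w 0.0241
```

servo_tool(
  commands=[
    {"linear": [-0.3,-5.6,0],"angular": [0,0,-4],"gripper": -0.8},
    {"linear": [-1.4,-13.9,0],"angular": [0,0,-10],"gripper": -0.8},
    {"linear": [-3.4,-22.0,0],"angular": [0,0,-16],"gripper": -0.8},
    {"linear": [-6.3,-29.9,0],"angular": [0,0,-22],"gripper": -0.8},
    {"linear": [-9.9,-37.4,0],"angular": [0,0,-28],"gripper": -0.8},
    {"linear": [-14.3,-44.5,0],"angular": [0,0,-34],"gripper": -0.8},
    {"linear": [-19.5,-51.1,0],"angular": [0,0,-40],"gripper": -0.8},
    {"linear": [-25.3,-57.2,0],"angular": [0,0,-46],"gripper": -0.8},
    {"linear": [-31.7,-62.6,0],"angular": [0,0,-52],"gripper": -0.8},
    {"linear": [-38.6,-67.3,0],"angular": [0,0,-58],"gripper": -0.8},
    {"linear": [-46.0,-71.2,0],"angular": [0,0,-64],"gripper": -0.8},
    {"linear": [-53.8,-74.4,0],"angular": [0,0,-70],"gripper": -0.8},
    {"linear": [-57.1,-75.5,0],"angular": [0,0,-72.5],"gripper": -0.8},
    {"linear": [-57.1,-75.5,0],"angular": [0,0,-72.5],"gripper": -0.8},
  ],
)

```text
time_s: 17.05
position: [0.4633, 0.0508, 0.1787]
tool_rot: [[-0.99, -0.14, 0.001], [-0.14, 0.99, 0.001], [-0.002, 0.001, -1.0]]
ft_force: [6.0, 0.4, -8.1]
grip_width: 0.0246
```

```bash
python3 st.py
```

```text
t 17.05 pos [0.4633 0.0508 0.1787] r 0.0797 ang 188.9 yaw 188.0 push 0.58 radial -6.00 fz -8.13 torque [ 0.0683 -0.8573  0.0281] w 0.0246
```

servo_tool(
  commands=[
    {"linear": [0,0,2.5],"angular": [0,0,0],"gripper": -0.8},
    {"linear": [0,0,5],"angular": [0,0,0],"gripper": -0.8},
    {"linear": [0,0,7.5],"angular": [0,0,0],"gripper": -0.8},
    {"linear": [0,0,10],"angular": [0,0,0],"gripper": -0.8},
    {"linear": [0,0,10],"angular": [0,0,0],"gripper": -0.8},
  ],
)

```text
time_s: 17.55
position: [0.4625, 0.0507, 0.1696]
tool_rot: [[-0.99, -0.139, 0.001], [-0.139, 0.99, -0.0], [-0.001, -0.0, -1.0]]
ft_force: [2.3, -1.7, 2.6]
grip_width: 0.0245
```

```bash
python3 - <<'E'
from st import *
rep()
q=env.get_image("scene"); cv2.imwrite("pics/sc9.png",cv2.resize(q["frame"][100:250,200:400],None,fx=4,fy=4,interpolation=cv2.INTER_CUBIC))
for n in (5,6,7,8,9):
    a=cv2.imread(f"pics/sc{n}.png"); h=cv2.cvtColor(a,cv2.COLOR_BGR2HSV)
    m=((h[...,0]<6)|(h[...,0]>174))&(h[...,1]>180)&(h[...,2]>70)
    print(n,[( (np.nonzero(m[250:420,c])[0]+250).min(),(np.nonzero(m[250:420,c])[0]+250).max()) for c in (330,400)])
E
```

```text
t 17.55 pos [0.4625 0.0507 0.1696] r 0.0805 ang 188.9 yaw 188.0 push 2.01 radial -1.97 fz 2.59 torque [-0.2543 -0.246   0.0056] w 0.0245
5 [(np.int64(309), np.int64(377)), (np.int64(314), np.int64(371))]
6 [(np.int64(295), np.int64(364)), (np.int64(302), np.int64(358))]
7 [(np.int64(311), np.int64(378)), (np.int64(318), np.int64(371))]
8 [(np.int64(309), np.int64(378)), (np.int64(314), np.int64(371))]
9 [(np.int64(310), np.int64(376)), (np.int64(318), np.int64(371))]
```

View pics/sc9.png

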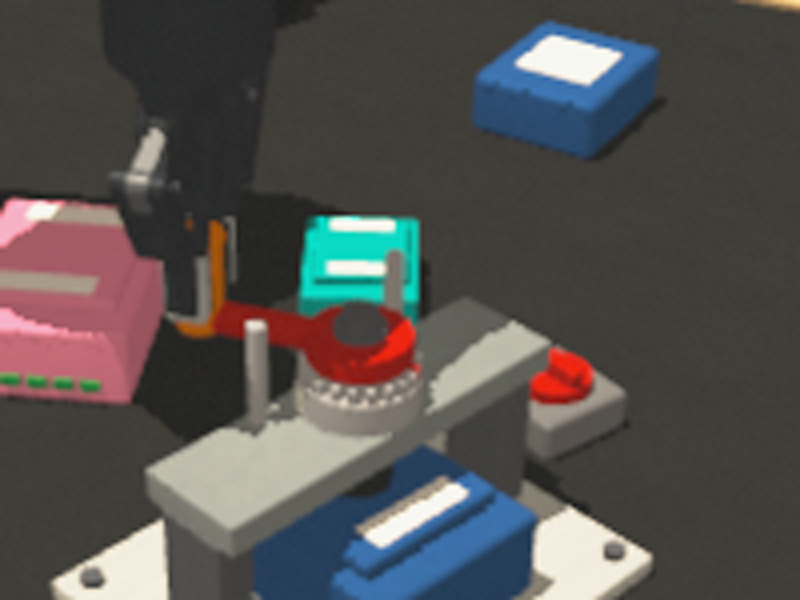

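servo_tool(
  commands=[
    {"linear": [0,2.8,0],"angular": [0,0,2],"gripper": -0.8},
    {"linear": [-0.1,5.6,0],"angular": [0,0,4],"gripper": -0.8},
    {"linear": [-0.3,8.4,0],"angular": [0,0,6],"gripper": -0.8},
    {"linear": [-0.6,11.1,0],"angular": [0,0,8],"gripper": -0.8},
    {"linear": [-1.0,13.9,0],"angular": [0,0,10],"gripper": -0.8},
  ],
)

```text
time_s: 18.1
position: [0.4617, 0.0637, 0.1697]
tool_rot: [[-0.999, 0.036, 0.001], [0.036, 0.999, -0.002], [-0.001, -0.002, -1.0]]
ft_force: [1.5, -9.7, 0.5]
grip_width: 0.025
```

```bash
python3 st.py
```

```text
t 18.1 pos [0.4617 0.0637 0.1697] r 0.0803 ang 179.6 yaw 177.9 push 9.69 radial -1.55 fz 0.52 torque [-1.2889 -0.1262 -0.0116] w 0.0250
```

servo_tool(
  commands=[
    {"linear": [0,2.8,0],"angular": [0,0,2],"gripper": -0.8},
    {"linear": [-0.1,5.6,0],"angular": [0,0,4],"gripper": -0.8},
    {"linear": [-0.3,8.4,0],"angular": [0,0,6],"gripper": -0.8},
  ],
)

```text
time_s: 18.4
position: [0.4622, 0.0719, 0.1697]
tool_rot: [[-0.99, 0.141, 0.001], [0.141, 0.99, -0.003], [-0.001, -0.003, -1.0]]
ft_force: [0.3, -8.9, 1.1]
grip_width: 0.024
```

```bash
python3 st.py
```

```text
t 18.4 pos [0.4622 0.0719 0.1697] r 0.0803 ang 173.8 yaw 171.9 push 8.81 radial -1.23 fz 1.09 torque [-1.5189 -0.0764  0.0134] w 0.0240
```

servo_tool(
  commands=[
    {"linear": [0,2.8,0],"angular": [0,0,2],"gripper": -0.8},
    {"linear": [-0.1,5.6,0],"angular": [0,0,4],"gripper": -0.8},
    {"linear": [-0.3,8.4,0],"angular": [0,0,6],"gripper": -0.8},
  ],
)

```text
time_s: 18.7
position: [0.4635, 0.08, 0.1696]
tool_rot: [[-0.97, 0.243, 0.0], [0.243, 0.97, -0.003], [-0.001, -0.003, -1.0]]
ft_force: [-1.1, -11.0, 2.0]
grip_width: 0.0246
```

```bash
python3 st.py
```

```text
t 18.7 pos [0.4635 0.08   0.1696] r 0.0803 ang 167.9 yaw 165.9 push 11.03 radial -1.25 fz 2.04 torque [-1.6906  0.0721 -0.0082] w 0.0246
```

```bash
cat > st2.py <<'E'
from st import *
s=rep(); v=s["position"][:2]-C; u=v/np.hypot(*v); print("torque-based push %.2f"%(s["wrist_torque"][:2]@u/.158))
E
python3 st2.py
```

```text
t 18.7 pos [0.4635 0.08   0.1696] r 0.0803 ang 167.9 yaw 165.9 push 11.03 radial -1.25 fz 2.04 torque [-1.6906  0.0721 -0.0082] w 0.0246
torque-based push 10.56
```

servo_tool(
  commands=[
    {"linear": [0,1.4,0],"angular": [0,0,1],"gripper": -0.8},
    {"linear": [-0.1,2.8,0],"angular": [0,0,2],"gripper": -0.8},
  ],
)

```text
time_s: 18.9
position: [0.4641, 0.0827, 0.1696]
tool_rot: [[-0.961, 0.276, -0.0], [0.276, 0.961, -0.003], [-0.001, -0.003, -1.0]]
ft_force: [-0.7, -10.0, 2.2]
grip_width: 0.0243
```

```bash
python3 st2.py
```

```text
t 18.9 pos [0.4641 0.0827 0.1696] r 0.0803 ang 166.0 yaw 164.0 push 9.89 radial -1.73 fz 2.17 torque [-1.7128  0.2126 -0.0032] w 0.0243
torque-based push 10.84
```

servo_tool(
  commands=[
    {"linear": [0,1.4,0],"angular": [0,0,1],"gripper": -0.8},
  ],
)

```text
time_s: 19.0
position: [0.4644, 0.084, 0.1696]
tool_rot: [[-0.956, 0.293, -0.001], [0.293, 0.956, -0.003], [-0.0, -0.003, -1.0]]
ft_force: [-1.0, -10.9, 2.7]
grip_width: 0.0243
```

```bash
python3 st2.py
```

```text
t 19.0 pos [0.4644 0.084  0.1696] r 0.0803 ang 165.0 yaw 163.0 push 10.77 radial -1.82 fz 2.74 torque [-1.7758  0.1575  0.0606] w 0.0243
torque-based push 11.11
```

servo_tool(
  commands=[
    {"linear": [0,0,0],"angular": [0,0,0],"gripper": -0.8},
    {"linear": [0,0,0],"angular": [0,0,0],"gripper": -0.8},
    {"linear": [0,0,0],"angular": [0,0,0],"gripper": -0.8},
  ],
)

```text
time_s: 19.3
position: [0.4645, 0.084, 0.1696]
tool_rot: [[-0.956, 0.292, -0.0], [0.292, 0.956, -0.003], [-0.0, -0.003, -1.0]]
ft_force: [-1.0, -8.9, 2.3]
grip_width: 0.0248
```

```bash
python3 st2.py; python3 - <<'E'
from h import *
for c in ("side","scene"):
    q=env.get_image(c); cv2.imwrite(f"pics/{c}10.png",cv2.resize(q["frame"][100:290,180:400] if c=="side" else q["frame"][130:310,180:390],None,fx=3,fy=3,interpolation=cv2.INTER_CUBIC))
E
python3 st2.py
```

```text
t 19.3 pos [0.4645 0.084  0.1696] r 0.0803 ang 165.0 yaw 163.0 push 8.90 radial -1.35 fz 2.28 torque [-1.5446  0.151   0.0388] w 0.0248
torque-based push 9.69
t 19.4 pos [0.4645 0.084  0.1696] r 0.0803 ang 165.0 yaw 163.0 push 8.96 radial -2.06 fz 1.70 torque [-1.5237  0.1524  0.0192] w 0.0246
torque-based push 9.56
```

View pics/side10.png

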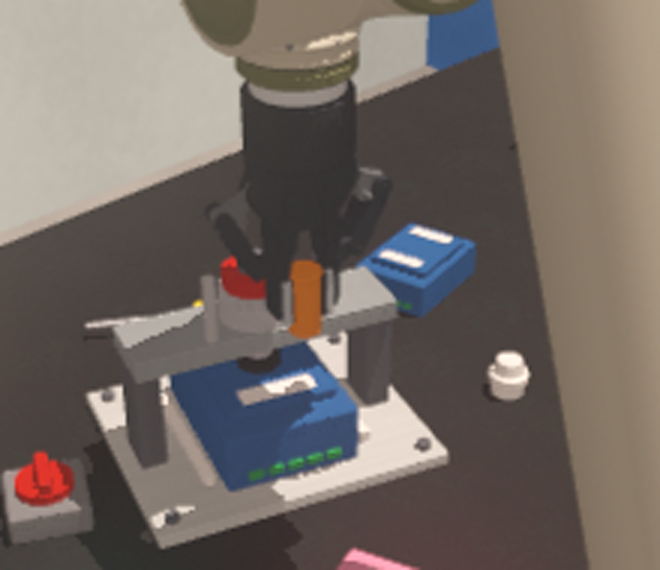

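View pics/scene10.png

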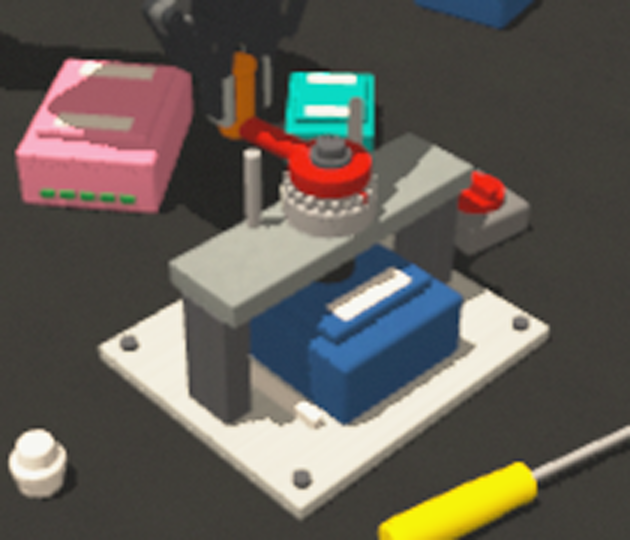

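servo_tool(
  commands=[
    {"linear": [0,0.7,0],"angular": [0,0,0.5],"gripper": -0.8},
    {"linear": [0,1.4,0],"angular": [0,0,1],"gripper": -0.8},
  ],
)

```text
time_s: 19.6
position: [0.4648, 0.0852, 0.1696]
tool_rot: [[-0.951, 0.309, -0.001], [0.309, 0.951, -0.003], [-0.0, -0.003, -1.0]]
ft_force: [-2.6, -10.6, 1.9]
grip_width: 0.0245
```

```bash
python3 st2.py
```

```text
t 19.6 pos [0.4648 0.0852 0.1696] r 0.0803 ang 164.1 yaw 162.0 push 10.95 radial -0.37 fz 1.92 torque [-1.7861  0.217   0.0499] w 0.0245
torque-based push 11.25
```

servo_tool(
  commands=[
    {"linear": [0,-0.7,0],"angular": [0,0,-0.5],"gripper": -0.8},
    {"linear": [0,-1.4,0],"angular": [0,0,-1],"gripper": -0.8},
    {"linear": [0,-1.8,0],"angular": [0,0,-1],"gripper": -0.8},
    {"linear": [0,-1.8,0],"angular": [0,0,-1],"gripper": -0.2},
    {"linear": [0,-1.8,0],"angular": [0,0,-1],"gripper": 0.2},
    {"linear": [0,-1.8,0],"angular": [0,0,-1],"gripper": 0.4},
    {"linear": [0,-1.8,0],"angular": [0,0,-1],"gripper": 0.4},
    {"linear": [0,-1.8,0],"angular": [0,0,-1],"gripper": 0.4},
  ],
)

```text
time_s: 20.4
position: [0.4644, 0.0851, 0.1693]
tool_rot: [[-0.956, 0.292, -0.0], [0.292, 0.956, 0.0], [0.0, 0.0, -1.0]]
ft_force: [0.4, 0.1, -0.5]
grip_width: 0.0601
```

```bash
python3 st2.py
```

```text
t 20.4 pos [0.4644 0.0851 0.1693] r 0.0806 ang 164.2 yaw 163.0 push -0.17 radial -0.37 fz -0.45 torque [-0.0395 -0.0087 -0.012 ] w 0.0601
torque-based push 0.23
```

servo_tool(
  commands=[
    {"linear": [0,0,-20],"angular": [0,0,0],"gripper": 0.4},
    {"linear": [0,0,-40],"angular": [0,0,0],"gripper": 0.4},
    {"linear": [0,0,-60],"angular": [0,0,0],"gripper": 0.4},
    {"linear": [0,0,-80],"angular": [0,0,0],"gripper": 0.4},
    {"linear": [0,0,-95],"angular": [0,0,0],"gripper": 0.4},
    {"linear": [0,0,-95],"angular": [0,0,0],"gripper": 0.4},
    {"linear": [0,0,-95],"angular": [0,0,0],"gripper": 0.4},
  ],
)

```text
time_s: 21.1
position: [0.4643, 0.085, 0.2638]
tool_rot: [[-0.956, 0.292, -0.001], [0.292, 0.956, 0.0], [0.001, -0.0, -1.0]]
ft_force: [-0.6, -0.8, -0.1]
grip_width: 0.0598
```

```bash
python3 - <<'E'
from st import *
rep()
q=env.get_image("scene"); cv2.imwrite("pics/sc11.png",cv2.resize(q["frame"][100:250,200:400],None,fx=4,fy=4,interpolation=cv2.INTER_CUBIC)); cv2.imwrite("pics/sc11full.png",q["frame"])
s=env.observe();p=env.get_image("wrist"); cv2.imwrite("pics/w11.png",p["frame"])
E
```

```text
t 21.1 pos [0.4643 0.085  0.2638] r 0.0807 ang 164.3 yaw 163.0 push 0.92 radial 0.36 fz -0.13 torque [0.0145 0.0754 0.0269] w 0.0598
```

View pics/sc11.png

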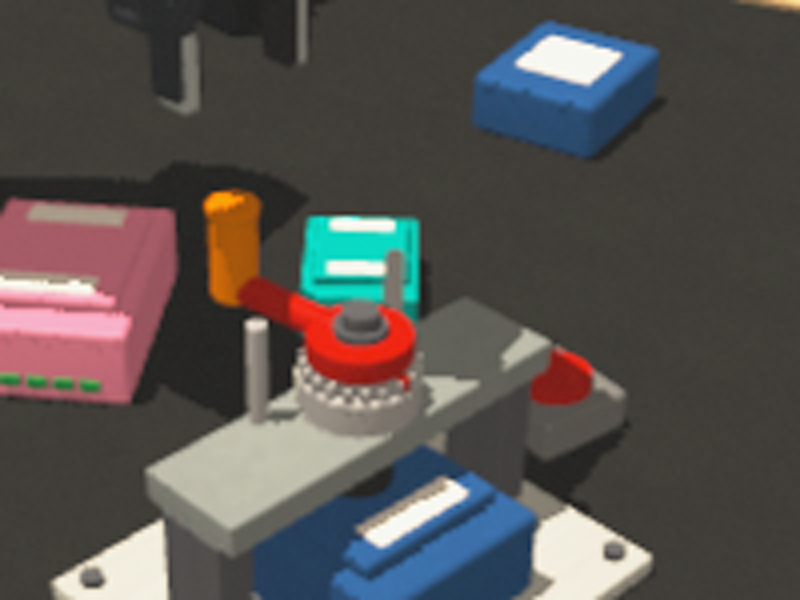

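View pics/sc11full.png

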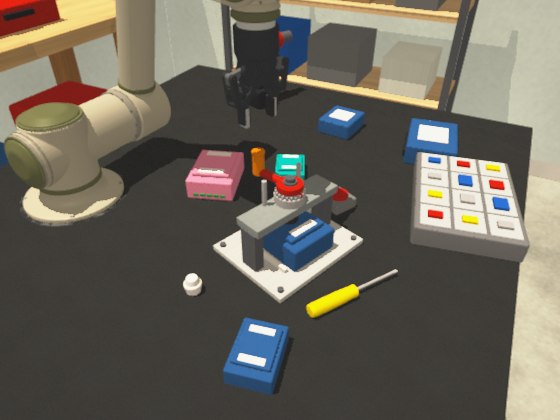

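View pics/w11.png

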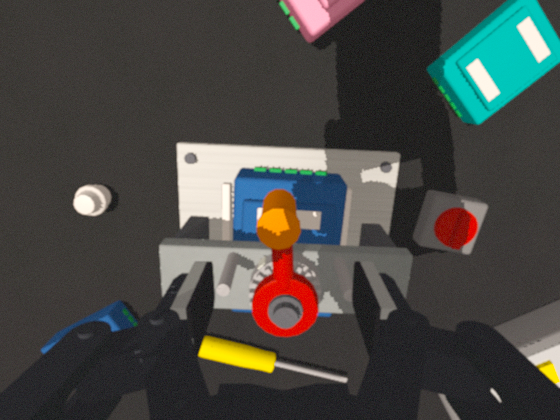

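The lever is seated: its head spans rows 310–378 as before, and the knob stands proud. It is released, the gripper is clear, and the gland, driver, switch and controller are where they were. Handing in.

```bash
python3 -c "
from rig import env
print(env.close_job(), env.observe()['time_s'])"
```

```text
the job is handed in; nothing more can be done
the job is handed in; nothing more can be done
```

The blue controller is clamped, the lever is seated and released, and the job is handed in at about 21 s of the 64 s allowed.

- **Turning:** I gripped the orange grip and turned clockwise about 65°, lifted and swung back 72°, then turned about 73° and swung back another 72°. The last stroke was about 25°, and the foot met the controller near its start.
- **Clamping force:** At the end, with the lever still turning, the wrist force gave 10.95 N of push. An estimate from the wrist torque gave 11.25 N, with a zero reading of about 0.2 N after release. At a hold just before the final 1° of turning, the push had settled to about 9 N, as expected. I then eased off and let go.
- **Last checks:** The camera shows the lever at its seated height and the gripper clear above it. The controller and the things lying around look undisturbed.
- **What disagreed:** Single force readings scattered by about ±1 N, so I relied on the smoother torque estimate as well. Tightness came about 22–24° after touching, earlier than the "some 30°" described. I stopped on the measured force.

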